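# Tuck the flap of the spare-battery box

## Robot

A 7-joint arm with a two-finger parallel gripper is mounted at the origin on the work surface. World frame = base frame: x ahead of the robot, y to its left, z up, the work surface at z = 0. Lengths are in m, angles in rad, forces in N, time in s.
With the tool pointing down it reaches from about 0.425 to 0.925 m from the base axis. Payload 6.8 kg.
Tool frame: the origin (TCP) lies midway between the tips of the shut fingers; the grasp point (between the pads) lies 19 mm behind it (r.grip_point_offset is the distance from the TCP to the grasp point, in m); z points along the fingers, y is the direction in which the jaws open and shut (so a half turn about z gives the same grasp; the last joint's range is limited). The gripper opens to 85 mm and grips with 20 to 120 N. Pads are 22 mm wide; open, the fingers measure 114 mm over their backs; the gripper's body (76 mm by 85 mm) begins 54 mm behind the grasp point. The pads swing forward as they close: fully open they stand 13 mm farther back than shut.
Start: joints at [0.996, 0.477, 0.022, 1.555, -0.011, 1.109, -0.083], TCP at [0.304, -0.603, 0.231] pointing down, gripper open.
Joint ranges: [-2.96, 2.96], [-0.34, 2.1], [-1.41, 1.46], [0.24, 2.44], [-1.37, 4.51], [0.17, 1.92], [-2.96, 2.96]. Speed limits (rad/s): [2.39, 2.39, 3.14, 3.14, 3.14, 3.14, 3.14].

## Interface

Orientations are given as a rotation vector (axis times angle).
In Python, from bench import r, grab_frame, camera_params gives the robot as it stands.
- The arm moves only by the tool carry_out, never from a script. Its argument "motion" is text: rows parted by semicolons, each of 5 numbers parted by spaces: the closure, from 0 (fully open) to 1 (shut), then the shift along the tool's x, y, z in mm, then the turn about the tool's z in rad. In form: fingers dx dy dz twist; .... A call has exactly 8 rows; each row shifts and turns the commanded pose from where the row before left it, along the tool's axes as they then stand; what a row does not reach is not made up. A row lasts 1/8 s, in which the tool goes at most 62.5 mm and 10.7 degrees, less where a joint would pass 70% of its speed; a pose out of reach is approached as far as the arm can. A call with a gripper value outside its range is refused whole. The fingers move at their own pace and stop on an object; "newtons" is the grip in N (left out, the last holds). Time passes only in rows, so rows that do not move let the fingers close, or fill a call up. It gives the time, the measured TCP pose, the force and the opening at its end, in the units of the state.
- r.get_obs(): the state, without advancing time (a new reading comes with each control period).
- grab_frame(name): name is "scene" or "top" or "wrist"; returns the picture (384x512x3 uint8, red, green, blue); there is no depth.
- camera_params(name): a dict with "fx", "fy", "cx", "cy" (pixels), "eye" and "attitude" of the camera in the world. Camera axes: x right, y down, z forward; pixel columns grow to the right and rows downward; lengths in m; the calibration is good to about 2 mm. A picture is of the moment at which its call begins: read the wrist's pose just before it. camera_params takes no time and is no camera call; for the wrist camera it gives the pose at the moment of the call.
- r.hand_in(): hands the job in, once; it reports no verdict.
The state is a dict: "clock": time; "joints": joint angles; "qvel": joint speeds; "tau": joint torques, N m; "tcp_pos": TCP position; "orientation": TCP orientation; "contact_force": force on the tool from outside, world axes, zero at the start; "moment": the same for the moment, N m; "grip_width": finger opening in m.
Only numpy, scipy, OpenCV 4.12 (cv2) and the standard library are available. Lean on these libraries where they do the work, as an engineer would, in place of code of your own. Each camera call takes 0.05 s, during which the arm holds its last target.

## Task

Push the standing flap of the white spare-battery box over with the fingertips, press it down flat on the box and slide it forward until its free edge is tucked well beneath the retaining lip on the opposite wall, so that it stays shut when let go. Only push and press the flap from its outer side: do not pinch it or reach in behind its inner face, and leave the jar, remote, coaster, planter and mug where they are.

Things in the scene. Friction and masses are not known exactly. Their poses are not given: they have to be found in the camera images.
- battery_box: Open-topped white plastic box 144 (x) x 130 (y) x 45 mm, fixed to the bench, with spare cells inside; origin at the centre of its underside, z up, x from the hinge wall to the lip wall. The bench top is at z = 0. The lip wall (+x) is 58.5 mm high; the other rims are 45 mm high.
- lip: The retaining lip: a fixed white bar 22 (x) x 120 (y) x 5 mm that overhangs the box from the top of its +x wall; origin at its centre (box frame x 61, y 0, z 56 mm); axes as the box's. Its underside is 53.5 mm above the bench, 3.5 mm above the outer face of the flap when that lies flat.
- lip_edge (a point): Middle of the lip's lower overhanging edge (box frame x 50, y 0, z 53.5 mm).
- hinge (a point): Middle of the flap's hinge line, which is parallel to the box's y axis: box frame x -62 mm plus the value of joint flap_slide, y 0, z 46 mm.
- flap (a joint): Hinge angle of the flap, rad: 0 = folded flat on the box rim (a stop), about 1.57 = standing straight up. A springy hinge (0.12 N m/rad towards 1.35 rad, plus 0.035 N m of friction) makes it rise again whenever it is let go untucked; flat, it needs about 2 to 4 N of press.
- flap_slide (a joint): Travel of the flap with its hinge towards the lip (box +x), m: 0 = fully back, when the flat flap's free edge ends 4 mm short of the lip; 0.016 = fully forward (a stop), 12 mm of the edge beneath the lip. About 4 N of friction; it stays where it is left.
- flap_edge (a point): Middle of the flap's free edge on its outer face, 108 mm from the hinge line; z is the outer face's normal, x points from the hinge to the free edge. The flap is a rigid white plate 104 mm wide, 4 mm thick, 55 g; its outer face is the one turned away from the box when it stands and upward when it lies flat.
- flap_step (a point): On the outer face, 66 mm from the hinge line, at the foot of a 6 mm high, 90 mm wide step moulded on the flap: its upright face looks to the hinge, and it slopes down to the plate towards the free edge. A fingertip on the plate between hinge and step can push against it to slide the flap.
- flap_lining: The flap's inner face (a 96 x 94 x 1.5 mm layer, part of the flap, inset from its edges), which looks into the box; origin on the hinge line, axes as flap_edge. Not to be touched.
- jar: Loose cork-topped glass jar, 72 mm across, 88 mm high, beside the box; origin at the centre of its underside.
- remote: Loose black aircon remote 150 (x) x 46 x 18 mm lying beside the box; origin at the centre of its underside.
- coaster: Loose aluminium disc, 90 mm across, 6 mm thick; origin at the centre of its underside.
- planter: Loose white ceramic planter with a cloud outline, about 76 x 100 mm, 78 mm high with its leaves, beyond the lip wall; origin at the centre of its underside.
- mug: Loose mug, 78 mm across, 85 mm high, far to the left; origin at the centre of its underside.
Things that resemble listed ones, but are neither listed nor needed, are in the scene too. Leave any pink or turquoise look-alike of the battery_box alone.

How it is judged:
By the outcome, as a careful person would: the job done as asked, in the order asked, and still so for the second after the job is handed in, with the robot touching nothing.
It also fails if it takes over 34 s, if anything falls off the work surface, if the arm or the gripper's body presses on something with over 40 N, if the wrist force passes 120 N, or if a joint passes its speed limit or range.

## Working session

There is one attempt and no reset: what is moved stays moved. The work goes in short steps, Python scripts to look and compute and a tool call to move; the robot and the scene stay as the last step left them, time stands still between calls to the robot, and variables do not carry over. Pictures are saved under pics/ and viewed, and the job is handed in when it is done.

Besides the shell and the picture viewer there is one more tool, called after "Request:" by a JSON object that holds its "fn" and its "kwargs". carry_out: Moves the arm, as the interface text tells. Its arguments: {"type":"object","properties":{"motion":{"type":"string"},"newtons":{"type":"number"}},"required":["motion"]}

```bash
ls; mkdir -p pics; python3 - <<'E'
from bench import r, grab_frame, camera_params
import cv2, numpy as np
for n in ["scene","top"]:
    im=grab_frame(n); cv2.imwrite(f"pics/{n}0.png",im[:,:,::-1])
    p=camera_params(n); print(n,p)
o=r.get_obs(); print(o)
E
```

```text
pics
scene {'fx': 493.88267212949296, 'fy': 493.88267212949296, 'cx': 242.651789891422, 'cy': 183.17810612053555, 'eye': array([1.27307872, 1.0474521 , 0.84649824]), 'attitude': array([-0.87809366, -2.38017452,  1.24299462])}
top {'fx': 466.9308450183254, 'fy': 466.9308450183254, 'cx': 258.43264320043363, 'cy': 197.2696000456927, 'eye': array([0.36215038, 0.16485911, 1.31077185]), 'attitude': array([-2.13636171,  2.14820515, -0.15209623])}
{'clock': 0.1, 'joints': array([ 0.9958969 ,  0.47769669,  0.02234955,  1.55634219, -0.01152509,
        1.10928439, -0.08309355]), 'qvel': array([-1.82113380e-04, -1.74461396e-03,  8.89493719e-04, -2.22263838e-03,
       -5.70841371e-06,  2.08881753e-03, -1.49726470e-03]), 'tau': array([ 4.59991992e-03, -5.97768581e+01,  1.61397178e+00, -2.81956762e+01,
        1.28489966e-02,  5.04431926e-03, -3.96337759e-05]), 'tcp_pos': array([ 0.30352848, -0.60231933,  0.23044135]), 'orientation': array([-3.05491456e+00, -7.26266917e-01,  7.27975951e-04]), 'contact_force': array([-1.44303196,  1.12274331, -0.05808785]), 'moment': array([ 1.97113066e-05,  7.81314214e-03, -4.51372759e-02]), 'grip_width': 0.08539318099959013}
```

View pics/scene0.png

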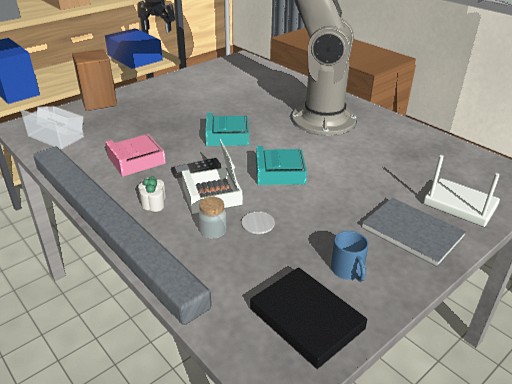

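View pics/top0.png

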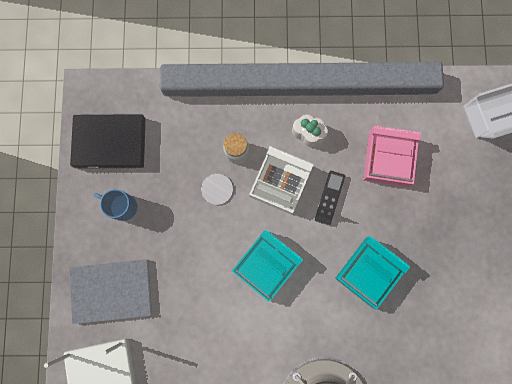

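The two views show one white box, at top (281,180) and scene (212,185). The look-alikes are a pink box at top (392,155), turquoise boxes at top (268,265) and (372,272), and a white router at top (100,360). I choose the white box with cells at (281,180) and will crop in on it.

```bash
python3 - <<'E'
import cv2, numpy as np
a=cv2.imread("pics/top0.png")[110:250,200:380]; b=cv2.imread("pics/scene0.png")[120:250,120:290]
cv2.imwrite("pics/ctop.png",cv2.resize(a,(720,560),interpolation=cv2.INTER_CUBIC))
cv2.imwrite("pics/cscene.png",cv2.resize(b,(680,520),interpolation=cv2.INTER_CUBIC))
E
```

```text
(no output)
```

View pics/ctop.png

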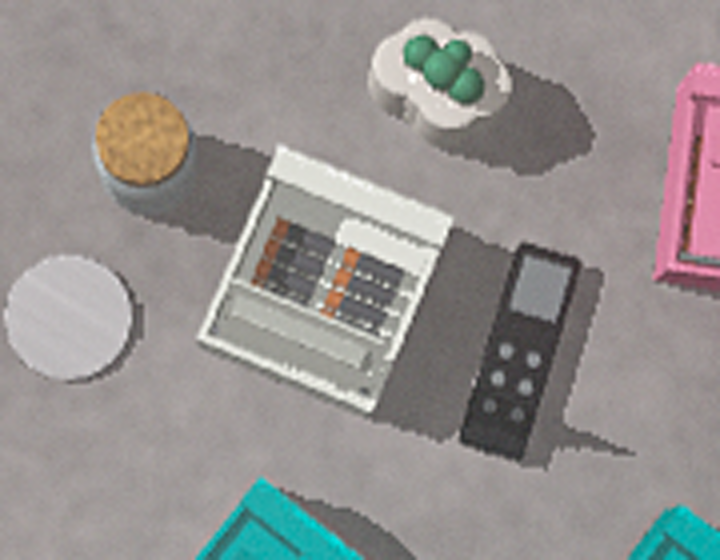

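View pics/cscene.png

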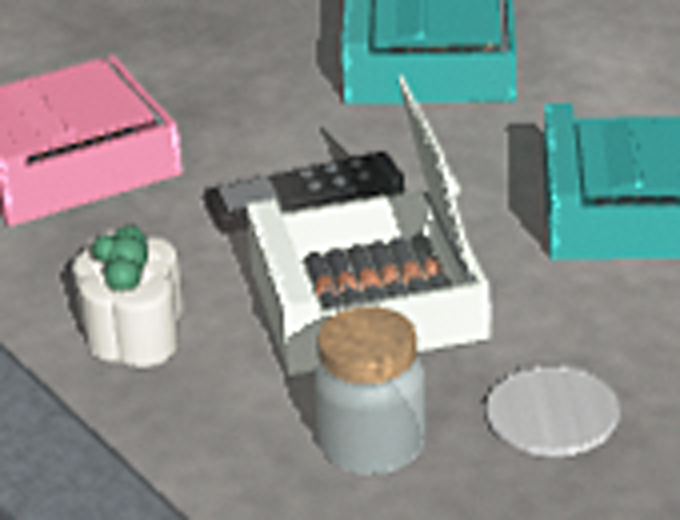

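```bash
cat > h.py <<'E'
import numpy as np, cv2
from scipy.spatial.transform import Rotation as R
from bench import r, grab_frame, camera_params
def ray(n,u,v,p=None):
    p=p or camera_params(n)
    d=R.from_rotvec(p['attitude']).as_matrix()@np.array([(u-p['cx'])/p['fx'],(v-p['cy'])/p['fy'],1])
    return p['eye'],d
def onz(n,u,v,z,p=None):
    e,d=ray(n,u,v,p); return e+d*(z-e[2])/d[2]
def proj(n,X,p=None):
    p=p or camera_params(n)
    c=R.from_rotvec(p['attitude']).as_matrix().T@(np.asarray(X)-p['eye'])
    return np.array([p['cx']+p['fx']*c[0]/c[2],p['cy']+p['fy']*c[1]/c[2]])
E
python3 - <<'E'
from h import *
np.set_printoptions(precision=4,suppress=True)
c={k:onz("top",200+u/4,110+v/4,z) for k,(u,v,z) in dict(LL=(278,147,.0585),LR=(452,214,.0585),HL=(198,340,.045),HR=(372,412,.045)).items()}
for k in c: print(k,c[k])
print([np.linalg.norm(c[a]-c[b]) for a,b in [("LL","LR"),("HL","HR"),("LL","HL"),("LR","HR")]])
m=sum(c.values())/4; print(m)
ex=(c["LL"]+c["LR"]-c["HL"]-c["HR"])[:2]; ey=(c["LL"]+c["HL"]-c["LR"]-c["HR"])[:2]
print(np.arctan2(ex[1],ex[0]), np.arctan2(-ey[0],ey[1]))
E
```

```text
LL [0.6886 0.1402 0.0585]
LR [0.6407 0.0215 0.0585]
HL [0.5565 0.196  0.045 ]
HR [0.5061 0.0775 0.045 ]
[np.float64(0.12802490852229167), np.float64(0.12872478347315394), np.float64(0.14400469071826086), np.float64(0.14632534704197203)]
[0.598  0.1088 0.0517]
-0.396898424769023 -0.39279874741077486
```

```bash
cat >> h.py <<'E'
C=np.array([0.598,0.109]); YAW=-0.395
EX=np.array([np.cos(YAW),np.sin(YAW),0]); EY=np.array([-np.sin(YAW),np.cos(YAW),0])
def box(x,y,z): return np.array([C[0],C[1],0])+EX*x/1000+EY*y/1000+np.array([0,0,z/1000])
def flap(rho,y,t,th,s=0): return box(-62+s+rho*np.cos(th)-t*np.sin(th),y,46+rho*np.sin(th)+t*np.cos(th))
def tool():
    o=r.get_obs(); return o,R.from_rotvec(o['orientation']).as_matrix()
E
python3 - <<'E'
from h import *
np.set_printoptions(precision=3,suppress=True)
a=cv2.imread("pics/top0.png"); b=cv2.imread("pics/scene0.png")
for n,im,off,sz in [("top",a,(200,110),(180,140)),("scene",b,(120,120),(170,130))]:
    c=im[off[1]:off[1]+sz[1],off[0]:off[0]+sz[0]]; c=cv2.resize(c,None,fx=4,fy=4,interpolation=cv2.INTER_CUBIC)
    for th,col in [(1.3,(0,0,255)),(1.5,(255,0,0)),(1.65,(0,200,0))]:
        pts=[flap(q,y,4,th) for q,y in [(0,-52),(108,-52),(108,52),(0,52)]]
        uv=np.array([(proj(n,P)-off)*4+2 for P in pts]).astype(int)
        cv2.polylines(c,[uv],True,col,1)
    uv=np.array([(proj(n,box(x,y,z))-off)*4+2 for x,y,z in [(-72,-65,45),(72,-65,58.5),(72,65,58.5),(-72,65,45)]]).astype(int)
    cv2.polylines(c,[uv],True,(255,0,255),1)
    cv2.imwrite(f"pics/m{n}.png",c)
o,T=tool(); print(T); print("tool x yaw",np.arctan2(T[1,0],T[0,0]))
E
```

```text
[[ 0.893  0.45  -0.001]
 [ 0.45  -0.893  0.001]
 [-0.    -0.002 -1.   ]]
tool x yaw 0.46680877519267183
```

View pics/mtop.png

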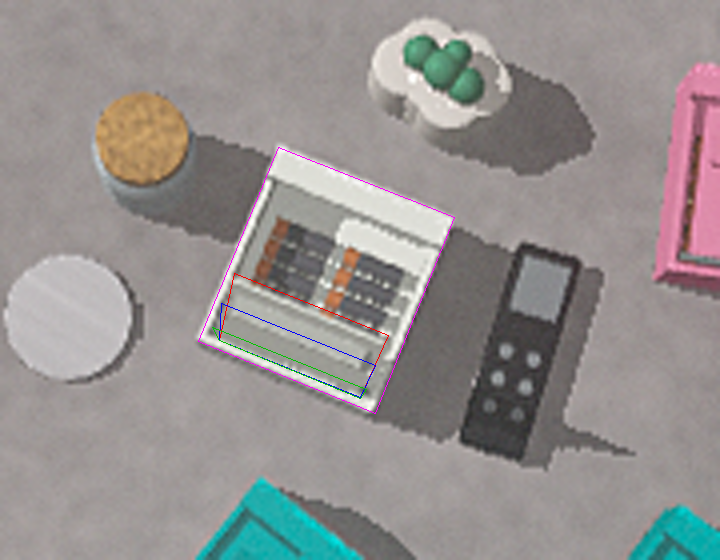

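View pics/mscene.png

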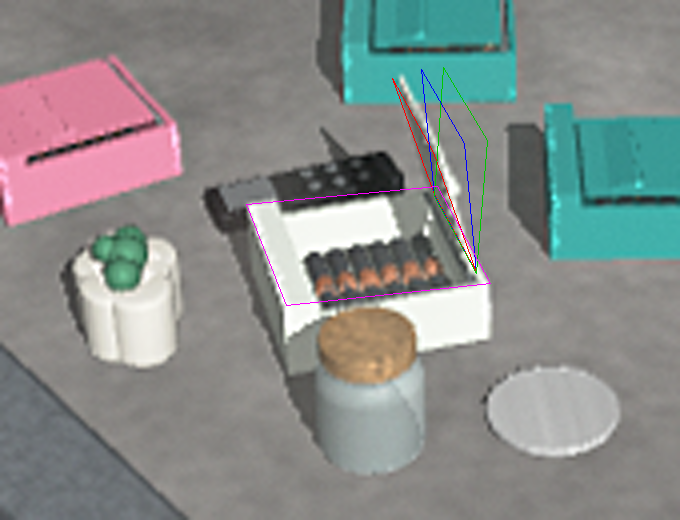

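Model and pictures agree: the box is at (0.598, 0.109), yaw −0.395 rad, with the flap standing at about 1.33 rad and its outer side facing the robot. I'll travel at a safe height with the fingers shut.

Request:
{"fn": "carry_out", "kwargs": {"motion": "1 20 -22 0 0; 1 34 -38 0 0; 1 34 -38 0 0; 1 34 -38 0 0; 1 34 -38 0 0; 1 34 -38 0 0; 1 34 -38 0 0; 1 34 -38 0 0", "newtons": 40}}

```text
clock: 1.1
tcp_pos: [0.4046, -0.2278, 0.2312]
orientation: [-3.056, -0.726, 0.0]
contact_force: [0.6, -0.4, 0.4]
grip_width: -0.0004
```

Request:
{"fn": "carry_out", "kwargs": {"motion": "1 34 -38 0 0; 1 34 -38 0 0; 1 34 -38 0 0; 1 34 -38 0 0; 1 34 -38 0 0; 1 34 -38 0 0; 1 34 -38 0 0; 1 20 -22 0 0"}}

```text
clock: 2.1
tcp_pos: [0.5053, 0.1467, 0.2311]
orientation: [-3.055, -0.731, 0.0]
contact_force: [-0.4, -0.8, -0.4]
grip_width: -0.0
```

Request:
{"fn": "carry_out", "kwargs": {"motion": "1 0 0 0 0.14; 1 0 0 0 0.15; 1 0 0 0 0.15; 1 0 0 0 0.15; 1 0 0 0 0.14; 1 0 0 0 0.132; 1 0 0 0 0; 1 0 0 0 0"}}

```text
clock: 3.1
tcp_pos: [0.5052, 0.1438, 0.2312]
orientation: [3.081, -0.613, -0.0]
contact_force: [-0.5, 0.1, -0.4]
grip_width: 0.0002
```

```bash
cat > st.py <<'E'
from h import *
np.set_printoptions(precision=1,suppress=True)
o,T=tool(); d=o['tcp_pos']-[C[0],C[1],0]
B=lambda v:np.array([v@EX,v@EY,v[2]])
print("t",o['clock'],"box mm",B(d)*1000,"F box",B(o['contact_force']),"tool x yaw %.3f"%np.arctan2(T[1,0],T[0,0]),"zaxis",(T[:,2]*1000).round(),"w",o['grip_width'],"j7 %.2f"%o['joints'][6])
E
python3 st.py
```

```text
t 3.1 box mm [-99.   -3.6 231.2] F box [-0.4 -0.1 -0.4] tool x yaw -0.393 zaxis [   -0.    -0. -1000.] w 0.00020528793366844224 j7 -2.45
```

Request:
{"fn": "carry_out", "kwargs": {"motion": "1 0 -4 20 0; 1 0 0 20 0; 1 0 0 20 0; 1 0 0 20 0; 1 0 0 20 0; 1 0 0 20 0; 1 0 0 15 0; 1 0 0 0 0"}}

```text
clock: 4.1
tcp_pos: [0.5062, 0.1472, 0.0953]
orientation: [3.08, -0.615, -0.003]
contact_force: [-0.0, 0.6, 0.9]
grip_width: 0.0001
```

```bash
python3 - <<'E'
from h import *
for n in ["scene","wrist"]:
    cv2.imwrite(f"pics/{n}1.png",grab_frame(n)[:,:,::-1])
b=cv2.imread("pics/scene1.png")[100:250,120:290]
w=cv2.resize(cv2.imread("pics/wrist1.png"),None,fx=.8,fy=.8)
b=cv2.resize(b,None,fx=2,fy=2)
c=np.zeros((max(b.shape[0],w.shape[0]),b.shape[1]+w.shape[1],3),np.uint8); c[:b.shape[0],:b.shape[1]]=b; c[:w.shape[0],b.shape[1]:]=w
cv2.imwrite("pics/c1.png",c)
E
python3 st.py
```

```text
t 4.2 box mm [-98.6   0.7  96.7] F box [ 0.4 -0.   0.2] tool x yaw -0.395 zaxis [    0.     0. -1000.] w 5.317114777846674e-05 j7 -2.53
```

View pics/c1.png

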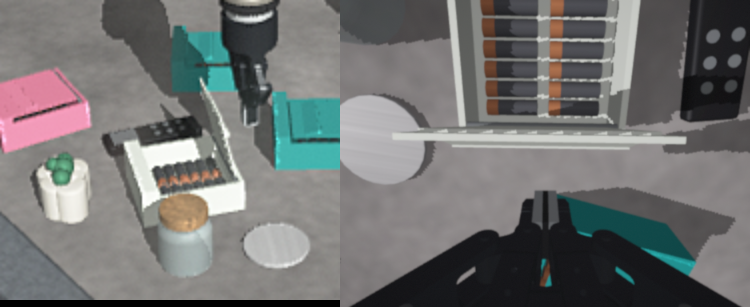

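The scene view shows the shut fingers at crop (250,115) behind the outer side of the standing flap. The wrist view shows the flap edge-on and square to the fingers. I'll check where the wrist camera sits relative to the flap edge.

```bash
python3 - <<'E'
from h import *
p=camera_params("wrist"); d=p['eye']-[C[0],C[1],0]; print(d@EX,d@EY,d[2])
E
```

```text
-0.018754565119496736 0.0012563915036569173 0.23922374228926874
```

Request:
{"fn": "carry_out", "kwargs": {"motion": "1 8 0 0 0; 1 8 0 0 0; 1 6 0 0 0; 1 4 0 0 0; 1 4 0 1 0; 1 4 0 1 0; 1 3 0 1 0; 1 3 0 0 0"}}

```text
clock: 5.2
tcp_pos: [0.5437, 0.1321, 0.0931]
orientation: [3.08, -0.616, -0.001]
contact_force: [-1.2, 0.4, -0.6]
grip_width: 0.0
```

```bash
python3 st.py
```

```text
t 5.2 box mm [-59.    0.4  93.1] F box [-1.3 -0.1 -0.6] tool x yaw -0.395 zaxis [   -1.    -0. -1000.] w 1.147783925379648e-05 j7 -2.48
```

Request:
{"fn": "carry_out", "kwargs": {"motion": "1 3.2 0 1 0; 1 3.2 0 1 0; 1 3.2 0 1 0; 1 2.8 0 1.8 0; 1 2.8 0 1.8 0; 1 2.8 0 1.8 0; 1 1.9 0 1.7 0; 1 1.9 0 1.7 0"}}

```text
clock: 6.2
tcp_pos: [0.5642, 0.1236, 0.0815]
orientation: [-3.08, 0.617, -0.0]
contact_force: [-1.9, -1.1, 2.5]
grip_width: -0.0003
```

```bash
python3 - <<'E'
from h import *
cv2.imwrite("pics/scene2.png",cv2.resize(grab_frame("scene")[100:250,120:290,::-1],None,fx=4,fy=4,interpolation=cv2.INTER_CUBIC))
E
python3 st.py
```

```text
t 6.25 box mm [-36.6   0.4  81.3] F box [-0.2  0.3  1.9] tool x yaw -0.395 zaxis [    0.    -0. -1000.] w 0.00022612067919581567 j7 -2.46
```

View pics/scene2.png

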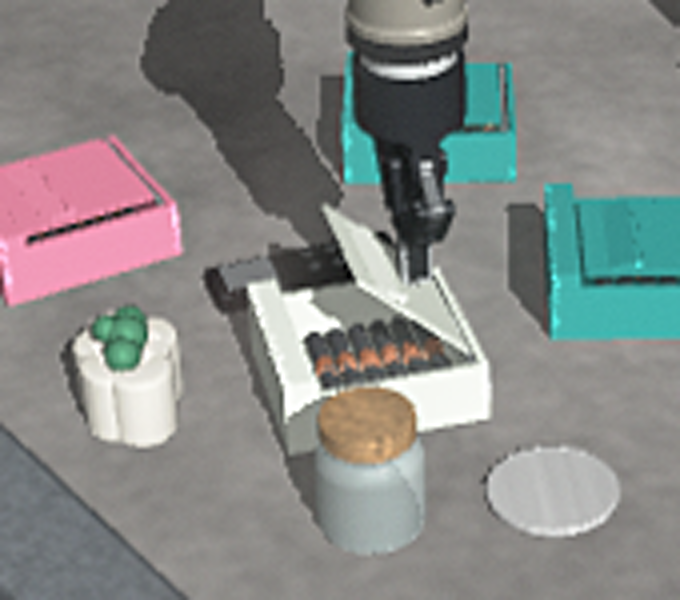

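The flap has swung to about 0.7 rad and the fingertip (crop (415,275)) is on its outer face between hinge and step. I'll continue the arc.

Request:
{"fn": "carry_out", "kwargs": {"motion": "1 2 0 3 0; 1 2 0 3 0; 1 2 0 3 0; 1 2 0 3 0; 1 1 0 2.3 0; 1 1 0 2.3 0; 1 1 0 2.3 0; 1 1 0 2.3 0"}}

```text
clock: 7.25
tcp_pos: [0.5753, 0.1191, 0.0603]
orientation: [-3.08, 0.617, -0.001]
contact_force: [0.1, 0.1, 4.2]
grip_width: 0.0001
```

```bash
python3 st.py
```

```text
t 7.25 box mm [-24.9   0.6  60.3] F box [0.1 0.1 4.2] tool x yaw -0.395 zaxis [    0.     0. -1000.] w 0.00013508186766659488 j7 -2.46
```

Request:
{"fn": "carry_out", "kwargs": {"motion": "1 0.5 0 2 0; 1 0.5 0 2 0; 1 0.5 0 2 0; 1 0 0 2 0; 1 0 0 1.5 0; 1 0 0 1 0; 1 0 0 0.5 0; 1 0 0 0 0"}}

```text
clock: 8.25
tcp_pos: [0.5767, 0.1184, 0.0498]
orientation: [-3.08, 0.617, -0.001]
contact_force: [2.7, -1.1, 7.9]
grip_width: 0.0001
```

```bash
python3 - <<'E'
from h import *
cv2.imwrite("pics/scene3.png",cv2.resize(grab_frame("scene")[100:250,120:290,::-1],None,fx=4,fy=4,interpolation=cv2.INTER_CUBIC))
cv2.imwrite("pics/wrist3.png",grab_frame("wrist")[:,:,::-1])
E
python3 st.py
```

```text
t 8.35 box mm [-23.2   0.5  49.8] F box [ 2.3 -0.6  7.4] tool x yaw -0.395 zaxis [    1.    -0. -1000.] w -0.00038420939487200553 j7 -2.46
```

View pics/scene3.png

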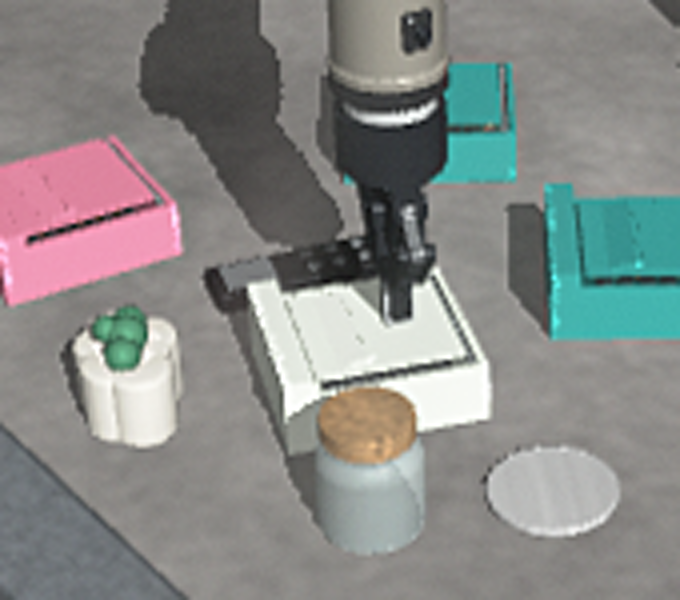

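View pics/wrist3.png

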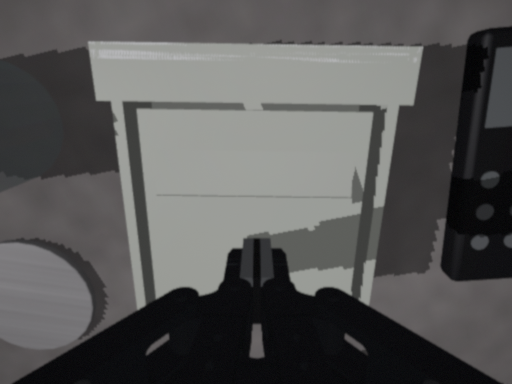

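The flap lies flat at z = 49.8 mm with about 7 N of press. In the wrist view its free edge (row 110) is still short of the lip (row 102), and the step line is at row 196. I'll now slide forward while pressing.

Request:
{"fn": "carry_out", "kwargs": {"motion": "1 2.5 0 0.3 0; 1 2.5 0 0 0; 1 2.5 0 0 0; 1 2.5 0 0 0; 1 2.5 0 0 0; 1 2 0 0 0; 1 2 0 0 0; 1 2 0 0 0"}}

```text
clock: 9.35
tcp_pos: [0.5913, 0.1122, 0.0494]
orientation: [3.08, -0.616, -0.006]
contact_force: [-7.5, 1.3, 15.7]
grip_width: 0.0002
```

```bash
python3 st.py
```

```text
t 9.35 box mm [-7.4  0.4 49.4] F box [-7.4 -1.7 15.7] tool x yaw -0.395 zaxis [   -4.    -0. -1000.] w 0.00024926770403683763 j7 -2.44
```

Request:
{"fn": "carry_out", "kwargs": {"motion": "1 1.5 0 -0.3 0; 1 1.5 0 0 0; 1 1.5 0 0 0; 1 1.5 0 0 0; 1 1 0 0 0; 1 1 0 0 0; 1 0 0 0 0; 1 0 0 0 0"}}

```text
clock: 10.35
tcp_pos: [0.5974, 0.1103, 0.0494]
orientation: [3.081, -0.614, -0.01]
contact_force: [-8.3, 2.4, 13.9]
grip_width: 0.0003
```

```bash
python3 st.py
```

```text
t 10.35 box mm [-1.1  1.  49.4] F box [-8.6 -1.  13.9] tool x yaw -0.393 zaxis [   -6.     1. -1000.] w 0.00034778231346045376 j7 -2.43
```

Request:
{"fn": "carry_out", "kwargs": {"motion": "1 1.5 0 -0.3 0; 1 1.5 0 0 0; 1 1.5 0 0 0; 1 1.5 0 0 0; 1 1 0 0 0; 1 1 0 0 0; 1 0 0 0 0; 1 0 0 0 0"}}

```text
clock: 11.35
tcp_pos: [0.6052, 0.1071, 0.0494]
orientation: [3.081, -0.614, -0.009]
contact_force: [-5.9, 2.1, 9.9]
grip_width: -0.0001
```

```bash
python3 st.py; python3 - <<'E'
from h import *
cv2.imwrite("pics/wrist4.png",grab_frame("wrist")[:,:,::-1])
E
```

```text
t 11.35 box mm [ 7.4  1.  49.4] F box [-6.3 -0.3  9.9] tool x yaw -0.394 zaxis [   -5.     1. -1000.] w -7.5787395599228e-05 j7 -2.42
```

View pics/wrist4.png

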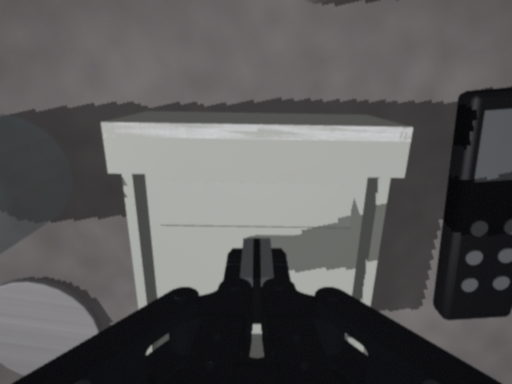

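The flap's free edge is now hidden under the lip (lip edge at row 177). I'll push on to the stop.

Request:
{"fn": "carry_out", "kwargs": {"motion": "1 1.5 0 -0.2 0; 1 1.5 0 0 0; 1 1 0 0 0; 1 1 0 0 0; 1 1 0 0 0; 1 0 0 0 0; 1 0 0 0 0; 1 0 0 0 0"}}

```text
clock: 12.4
tcp_pos: [0.6081, 0.1059, 0.049]
orientation: [3.08, -0.612, -0.016]
contact_force: [-12.0, 3.9, 13.8]
grip_width: 0.0
```

```bash
python3 st.py
```

```text
t 12.4 box mm [10.5  1.  49. ] F box [-12.6  -1.   13.8] tool x yaw -0.392 zaxis [  -10.     1. -1000.] w 3.6730062192766835e-05 j7 -2.41
```

Request:
{"fn": "carry_out", "kwargs": {"motion": "1 1 0 -0.2 0; 1 1 0 0 0; 1 1 0 0 0; 1 0 0 0 0; 1 0 0 0 0; 1 0 0 0 0; 1 0 0 0 0; 1 0 0 0 0"}}

```text
clock: 13.4
tcp_pos: [0.6083, 0.1059, 0.0487]
orientation: [3.08, -0.61, -0.024]
contact_force: [-17.3, 5.9, 14.8]
grip_width: 0.0001
```

```bash
python3 st.py
```

```text
t 13.4 box mm [10.7  1.1 48.7] F box [-18.2  -1.2  14.8] tool x yaw -0.391 zaxis [  -15.     2. -1000.] w 5.749579801266566e-05 j7 -2.41
```

The stop is reached: the force rose to 18 N with no more travel. I'll ease off and lift away.

Request:
{"fn": "carry_out", "kwargs": {"motion": "1 -3 0 0 0; 1 -3 0 0 0; 1 -2 0 -1 0; 1 0 0 -1.5 0; 1 -1 0 -2 0; 1 -1 0 -4 0; 1 0 0 -10 0; 1 0 0 -15 0"}}

```text
clock: 14.4
tcp_pos: [0.6074, 0.1052, 0.0843]
orientation: [3.08, -0.617, -0.0]
contact_force: [0.9, -0.2, 0.7]
grip_width: 0.0004
```

Request:
{"fn": "carry_out", "kwargs": {"motion": "1 -10 0 -20 0; 1 -15 0 -25 0; 1 -20 0 -25 0; 1 -25 0 -25 0; 1 -25 0 -20 0; 1 -25 0 0 0; 1 -20 0 0 0; 1 0 0 0 0"}}

```text
clock: 15.4
tcp_pos: [0.4768, 0.1602, 0.199]
orientation: [3.081, -0.613, 0.0]
contact_force: [0.6, -0.4, -0.1]
grip_width: -0.0
```

```bash
python3 st.py; python3 - <<'E'
from h import *
S=grab_frame("scene")[:,:,::-1]; Tp=grab_frame("top")[:,:,::-1]; W=grab_frame("wrist")[:,:,::-1]
cv2.imwrite("pics/scene5f.png",S);cv2.imwrite("pics/top5f.png",Tp)
cv2.imwrite("pics/scene5.png",cv2.resize(S[100:250,120:290],None,fx=4,fy=4,interpolation=cv2.INTER_CUBIC))
cv2.imwrite("pics/top5.png",cv2.resize(Tp[110:250,200:380],None,fx=4,fy=4,interpolation=cv2.INTER_CUBIC))
cv2.imwrite("pics/wrist5.png",W)
E
```

```text
t 15.4 box mm [-131.6    0.6  199. ] F box [ 0.7 -0.1 -0.1] tool x yaw -0.393 zaxis [    0.    -0. -1000.] w -2.1842760690586535e-05 j7 -2.52
```

View pics/scene5.png

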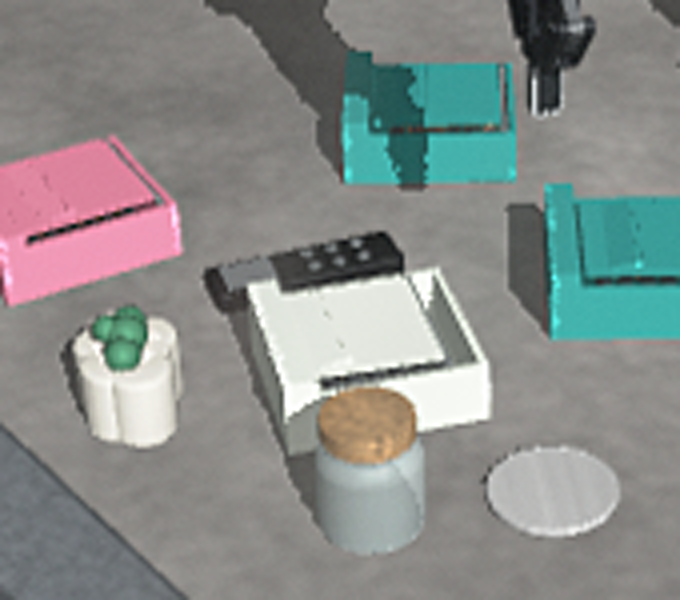

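View pics/top5.png

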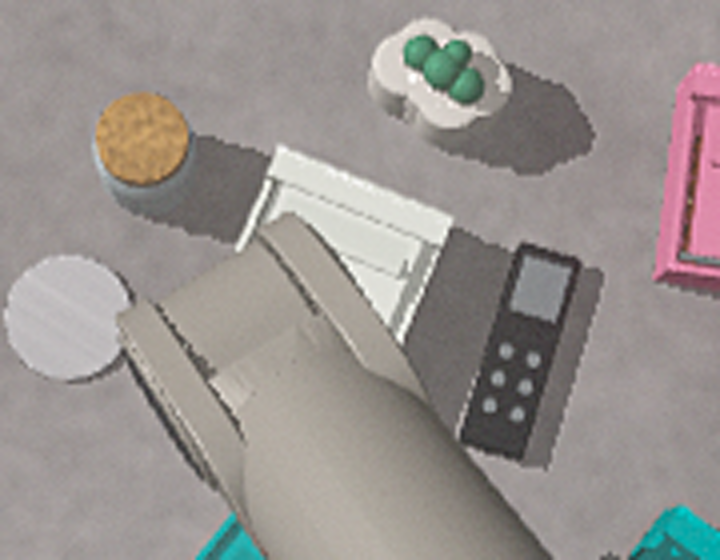

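View pics/wrist5.png

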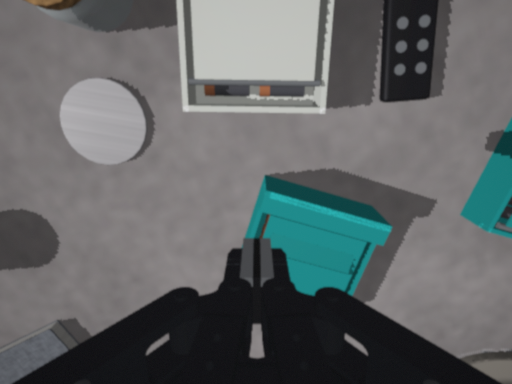

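```bash
python3 - <<'E'
from h import *
for n,u,v,z in [("wrist",255,81,.050),("wrist",255,83.5,.046),("wrist",255,111,.045)]:
    d=onz(n,u,v,z)-[C[0],C[1],0]; print(n,v,z,"box mm",(d@EX*1000).round(1),(d@EY*1000).round(1))
# expected pixels of flap step for slide 0.016
a,b=cv2.imread("pics/top0.png").astype(int),cv2.imread("pics/top5f.png").astype(int)
for nm,(x0,y0,x1,y1) in dict(jar=(222,131,249,160),planter=(290,112,330,145),coaster=(200,172,228,206),remote=(314,169,346,226),mug=(92,188,138,222)).items():
    print(nm,np.abs(a-b)[y0:y1,x0:x1].mean().round(2))
E
```

```text
wrist 81 0.05 box mm -44.6 2.0
wrist 83.5 0.046 box mm -46.6 2.0
wrist 111 0.045 box mm -70.4 2.1
jar 2.31
planter 2.04
coaster 1.67
remote 5.82
mug 2.81
```

```bash
python3 -c "
from bench import r
print(r.hand_in(), r.get_obs()['clock'])"
```

```text
the job is handed in; nothing more can be done
the job is handed in; nothing more can be done
```

I closed the flap and tucked it under the lip, then handed the job in. With the shut fingertips on its outer face only, I swung it over, pressed it flat with about 7 N, and slid it forward by the step until it hit its stop. There the push rose to 18 N with no further travel.

Last checks, after lifting off and backing away (about 15.5 s on the clock):
- **Flap:** it stays down with nothing touching it. Its hinge-side edge measured at box x of about −46 mm, which puts the slide at about 16 mm and about 12 mm of the free edge under the lip.
- **Other objects:** the before and after top pictures show the jar, planter, coaster and mug unchanged. The remote's patch differs more (5.8 against about 2 for the others). I put that down to the standing flap's shadow being gone, since the remote itself looks to be in the same place.
- **Forces:** the highest reading at the end of any move was about 23 N, well under the limits.

No check failed.

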